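# Index the sample carousel by one station

## Task

Index the sample carousel by one station: with the fingertips press its spring plunger (the dished black knob) down, turn the table anticlockwise as seen from above to the very next slot, and let the plunger snap fully up there so that the table is locked again. Do not turn it backwards or past that slot, leave the vials standing in their pockets and the other things on the bench where they are, and finish clear of everything.

Things in the scene. Friction and masses are not known exactly. Their poses are not given: they have to be found in the camera images.
- carousel: Six-station sample carousel fixed to the bench at any heading: a round white housing, 268 mm across, 60 mm high. Its flat aluminium rim, level with the turntable inside it, has six slots, 18 mm wide and 60 degrees apart, cut into its inner edge. Origin: centre of the underside; z up; x points from the centre to the slot that holds the plunger's tooth at the start.
- table_axis (a point): Centre of the turntable's upper face, on its vertical turning axis, 60 mm above the bench. The turntable is a steel disc 215 mm across with five grey vial pockets (33 mm across, 14 mm high, centres 75 mm from the axis, 60 degrees apart) and the plunger where the sixth would be.
- turntable (a joint): Turning angle of the turntable in rad, about 0 at the start (locked, with up to about 0.04 rad of play either way), growing anticlockwise seen from above; the next slot is at 1.047 (60 degrees). Turning takes about 1 to 3 N at the knob when the plunger's tooth is clear of the slot. It stays where it is left.
- knob_dish (a point): Centre of the floor of the plunger's dished knob. The knob is black, round, 52 mm across, on a thin 14 mm steel stem, 80 mm from the turntable's axis, and travels round with the turntable. Its top is a dish 44 mm across inside and 7 mm deep with a 4 mm rim; at rest the dish floor is 88 mm, the rim 95 mm and the knob's underside 82 mm above the bench.
- plunger (a joint): How far the spring plunger is pressed down, in m: 0 up, 0.012 at the stop. The spring pushes back with about 2.5 N at the top and 5.5 N at the stop. From 0.008 on the tooth is below the rim and the table turns freely. Released between slots, the tooth rides under the rim (plunger at about 0.0075) and snaps up to 0 when it comes under a slot.
- tooth_end (a point): Top of the plunger's dark steel tooth, 112 mm from the axis, level with the rim (60 mm) when up. The tooth, 10 mm wide, points outward from the knob's stem and goes up and down with the knob; up, it sits in a slot of the rim and locks the turntable
- next_slot (a point): The next slot anticlockwise: middle of its mouth at the rim's upper face, 115 mm from the axis, 60 mm above the bench. The rim and its slots do not turn.
- vial_a: Loose amber glass vial with white cap, 23 mm across and 50 mm high, standing in the pocket 60 degrees anticlockwise from the knob; its top is 110 mm above the bench. Origin: centre of its underside, z up.
- vial_b: Loose amber glass vial with white cap, 23 mm across and 50 mm high, standing in the pocket 120 degrees anticlockwise from the knob; its top is 110 mm above the bench. Origin: centre of its underside, z up.
- vial_c: Loose amber glass vial with white cap, 23 mm across and 50 mm high, standing in the pocket 180 degrees anticlockwise from the knob; its top is 110 mm above the bench. Origin: centre of its underside, z up.
- vial_d: Loose amber glass vial with white cap, 23 mm across and 50 mm high, standing in the pocket 300 degrees anticlockwise from the knob; its top is 110 mm above the bench. Origin: centre of its underside, z up.
- spare_vial: A like vial standing loose on the bench beside the carousel, about 190 mm from its axis, top at 50 mm. Origin: centre of its underside.
- reagent_bottle: Bottle, 68 mm across, 150 mm high, loose on the bench, not part of the work. Origin: centre of its underside, z up.
- beaker: Open white beaker, 72 mm across, 85 mm high, loose on the bench, not part of the work. Origin: centre of its underside, z up.
- dish: Low round white dish, 90 mm across, 18 mm high, loose on the bench, not part of the work. Origin: centre of its underside, z up.
- jar: White lidded jar, 60 mm across, 75 mm high, loose on the bench, not part of the work. Origin: centre of its underside, z up.

How it is judged:
On the way, in this order (a step that is already met when the one before it is completed fails the run):
1. the plunger is pressed in, clear of its first slot, with the table still there (value of joint plunger above 0.007 m and value of joint turntable below 0.3 rad), for 0.05 s.
2. the table stands at the next slot and the plunger is up (value of joint turntable between 0.9872 and 1.1072 rad and value of joint plunger below 0.002 m), for 0.2 s.
At the end, for the whole second after the job is handed in: The turntable is within 0.06 rad of the next slot (1.047 rad anticlockwise), at rest, with the plunger risen to within 2 mm of fully up; all four vials on it still stand in their pockets (tilt under 0.2 rad, within 8 mm of their seat) (all of step 2 and velocity of joint turntable between -0.03 and 0.03 rad/s and z of each of vial_a, vial_b, vial_c, vial_d in the frame of carousel below 0.068 m and angle between each of vial_a, vial_b, vial_c, vial_d's own z axis and vertical below 0.2 rad); the robot touches nothing.
It fails at once if the turntable is carried past the next slot (more than 10 degrees beyond it) (value of joint turntable above 1.2222 rad).
It fails at once if the turntable is turned backwards (more than 6 degrees clockwise) (value of joint turntable below -0.105 rad).
It fails at once if a vial on the turntable is lifted out of its pocket (20 mm) or tipped over (z of any of vial_a, vial_b, vial_c, vial_d in the frame of carousel above 0.08 m or angle between any of vial_a, vial_b, vial_c, vial_d's own z axis and vertical above 0.5 rad).
It fails at once if something else on the bench is shifted by more than 30 mm, lifted or knocked over (distance of any of spare_vial, reagent_bottle, beaker, dish, jar from where it was at the start of the episode above 0.03 m or angle between any of spare_vial, reagent_bottle, beaker, dish, jar's own z axis and vertical above 0.5 rad).
It also fails if it takes over 40 s, if anything falls off the work surface, if the arm or the gripper's body presses on something with over 40 N, if the wrist force passes 120 N, or if a joint passes its speed limit or range.

## Robot

A 6-joint arm with a two-finger parallel gripper is mounted at the origin on the work surface. World frame = base frame: x ahead of the robot, y to its left, z up, the work surface at z = 0. Lengths are in m, angles in rad, forces in N, time in s.
With the tool pointing down it reaches from about 0.35 to 0.975 m from the base axis. Payload 4.9 kg.
Tool frame: the origin (TCP) lies at the very end of the fingers, on their centre line; the grasp point (between the pads) lies 19 mm behind it; y points along the fingers, z is the direction in which the jaws open and shut, and the axes are right-handed (so a half turn about y gives the same grasp; the last joint's range is limited). The gripper opens to 85 mm and grips with 20 to 120 N. Pads are 22 mm wide; open, the fingers measure 114 mm over their backs; the gripper's body (76 mm by 85 mm) begins 54 mm behind the grasp point. The pads swing forward as they close: fully open they stand 13 mm farther back than shut.
Start: joints at [-1.402, 0.053, 1.613, -0, 1.476, -0.119], TCP at [0.177, -0.599, 0.231] pointing down, gripper open.
Joint ranges: [-3.01, 3.01], [-1.01, 2.22], [0.06, 2.58], [-1.02, 4.17], [0.09, 2.62], [-3.14, 3.14]. Speed limits (rad/s): [2.57, 2.57, 3.14, 3.14, 3.14, 3.14].

## Interface

Orientations are given as a unit quaternion [x, y, z, w].
In Python, from bench import sense, camera, camera_info, close_job, search_frame, cut_out gives the robot as it stands.
- The arm moves only by the tool drive_tool, never from a script. Its argument "targets" is a list of rows, each a list of 7 numbers: the turn, a rotation vector about the world's x, y, z in rad, then the shift along the world's x, y, z in m, then the gripper command: -1 is fully open, 1 is shut, values between are in proportion. In form: [[ax, ay, az, x, y, z, fingers], ...]. A call has 1 to 12 rows; each row shifts and turns the pose as measured when the row begins; what a row does not reach is not made up. A row lasts 1/8 s, in which the tool goes at most 62.5 mm and 10.7 degrees, less where a joint would pass 70% of its speed; a pose out of reach is approached as far as the arm can. A call with a gripper value outside its range is refused whole. The fingers move at their own pace and stop on an object; "squeeze" is the grip in N (left out, the last holds). Time passes only in rows, so rows that do not move let the fingers close. It gives the time, the measured TCP pose, the force and the opening at its end, in the units of the state.
- sense(): the state, without advancing time (a new reading comes with each control period).
- camera(name): name is "scene" or "top" or "wrist"; returns the picture (420x560x3 uint8, red, green, blue); there is no depth.
- camera_info(name): a dict with "fx", "fy", "cx", "cy" (pixels), "eye" and "rotation" of the camera in the world. Camera axes: x right, y down, z forward; pixel columns grow to the right and rows downward; lengths in m; the calibration is good to about 2 mm. A picture is of the moment at which its call begins: read the wrist's pose just before it. camera_info takes no time and is no camera call; for the wrist camera it gives the pose at the moment of the call.
- close_job(): hands the job in, once; it reports no verdict.
Trained networks look in the newest picture that a camera, given by its name, has taken for a name from the list of things; names that differ only in an ending like _2 or _b are one class to them, and where a whole thing is asked for, a point or a joint stands for the part that bears it (a point fixed in the world has none). Each returns a list of dicts, best first, with "score" (0 to 1); they miss things now and then, are a little off and sometimes report something else, mostly with a low value. They report only what shows in the picture. A call takes as long as a camera call.
- search_frame(camera, label): "position" ([x, y, z] in m, in world coordinates, good to about 4 mm: the middle of the surface that is visible of it).
- cut_out(camera, label): "mask" (420x560 bool, what is visible of it).
The state is a dict: "time": time; "joint_positions": joint angles; "dq": joint speeds; "effort": joint torques, N m; "tool_pos": TCP position; "tool_rot": TCP orientation; "contact_force": force on the tool from outside, world axes, zero at the start; "torque": the same for the moment, N m; "opening": finger opening in m.
Only numpy, scipy, OpenCV 4.12 (cv2) and the standard library are available. Lean on these libraries where they do the work, as an engineer would, in place of code of your own. Each camera call takes 0.05 s, during which the arm holds its last target. There are 200 camera calls.

## Working session

There is one attempt and no reset: what is moved stays moved. The work goes in short steps, Python scripts to look and compute and a tool call to move; the robot and the scene stay as the last step left them, time stands still between calls to the robot, and variables do not carry over. Pictures are saved under pics/ and viewed, about 8 in all and at most 12, crops included, and the job is handed in when it is done.

Besides the shell and the picture viewer there is one more tool, called after "Call:" as name([rows], argument=value, ...), one row to a line, values as JSON. drive_tool: Moves the arm, as the interface text tells. Its arguments: {"type":"object","properties":{"targets":{"type":"array"},"squeeze":{"type":"number"}},"required":["targets"]}

```bash
mkdir -p pics; python3 - <<'E'
from bench import *
import cv2,numpy as np
s=sense();print(s)
for c in("top","scene"):
    im=camera(c);cv2.imwrite(f"pics/{c}0.png",im[...,::-1])
    i=camera_info(c);print(c,i)
    for l in("carousel","table_axis","knob_dish","tooth_end","next_slot","vial_a","spare_vial","reagent_bottle","beaker","dish","jar"):
        try:print(l,[(np.round(d["position"],3).tolist(),round(d["score"],2)) for d in search_frame(c,l)[:6]])
        except Exception as e:print(l,e)
E
```

```text
{'time': 0.0, 'joint_positions': array([-1.40198105e+00,  5.33663820e-02,  1.61429983e+00,  7.83687783e-06,
        1.47600870e+00, -1.18999353e-01]), 'dq': array([ 1.14051353e-03,  1.53008484e-03, -6.86228423e-04, -1.08479277e-03,
       -3.85814660e-05,  1.82667919e-03]), 'effort': array([-8.32963306e-04, -3.93686056e+01, -3.70175636e+01, -2.03799304e-04,
        6.88548724e-03,  1.86503655e-05]), 'tool_pos': array([ 0.17730755, -0.59866743,  0.23005364]), 'tool_rot': array([-0.10142224,  0.70053325, -0.69906119,  0.10139108]), 'contact_force': array([-0.89355288, -0.11267992,  0.28856829]), 'torque': array([0.03462132, 0.02862852, 0.03238195]), 'opening': 0.08528299232585407}
top {'fx': 515.6199888575153, 'fy': 515.6199888575153, 'cx': 282.24616196823695, 'cy': 207.12382675369616, 'eye': array([0.41080657, 0.00632879, 1.4545631 ]), 'rotation': array([ 0.70785649, -0.70504666,  0.0337954 , -0.02657559])}
carousel [([0.559, 0.016, 0.063], 0.91), ([0.645, 0.006, 0.088], 0.42), ([0.474, 0.406, 0.105], 0.2)]
table_axis [([0.565, 0.014, 0.059], 0.59)]
knob_dish [([0.642, 0.006, 0.086], 
[... 720 characters left out ...]
 'eye': array([ 0.92585334, -0.72684713,  0.87148215]), 'rotation': array([ 0.88952293,  0.22143524, -0.09700852, -0.38769156])}
carousel [([0.579, -0.019, 0.059], 0.89)]
table_axis [([0.57, 0.001, 0.06], 0.64)]
knob_dish [([0.492, 0.02, 0.098], 0.43)]
tooth_end [([0.643, 0.009, 0.089], 0.8)]
next_slot [([0.578, -0.018, 0.059], 0.82), ([0.641, 0.003, 0.09], 0.7)]
vial_a [([0.538, 0.076, 0.095], 0.59), ([0.494, 0.019, 0.095], 0.58), ([0.596, -0.062, 0.093], 0.47), ([0.51, -0.433, 0.066], 0.45)]
spare_vial [([0.752, -0.035, 0.031], 0.49)]
reagent_bottle [([0.48, 0.396, 0.075], 0.85)]
beaker [([0.64, 0.391, 0.057], 0.67)]
dish [([0.316, 0.468, 0.012], 0.85), ([0.611, 0.07, 0.098], 0.66)]
jar []
```

View picture.

```bash
python3 - <<'E'
import cv2
im=cv2.imread("pics/top0.png");cv2.imwrite("pics/t1.png",cv2.resize(im[60:260,190:390],(600,600),interpolation=3))
im=cv2.imread("pics/top0.png");cv2.imwrite("pics/t2.png",im)
E
```

```text
(no output)
```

View pics/t1.png

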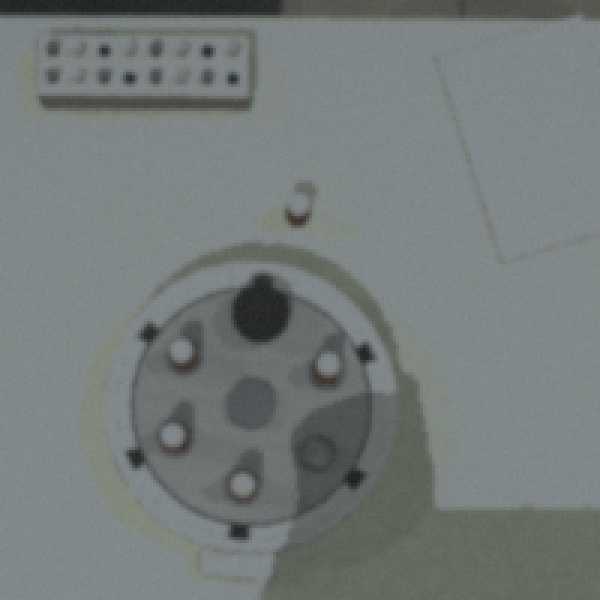

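View pics/scene0.png

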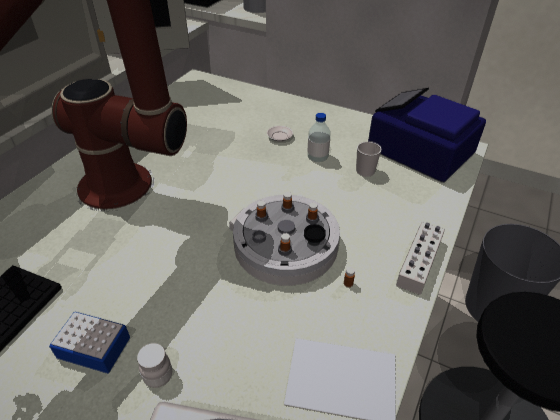

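The top view shows the knob at crop (260,310). The next anticlockwise slot is at (150,333), and vial_a is at (182,350). The scene view agrees. I'll refine the axis and heading from the five open slots.

```bash
cat > h.py <<'E'
import numpy as np
from scipy.spatial.transform import Rotation as R
def ray(info,u,v,z):
    d=R.from_quat(info["rotation"]).apply([(u-info["cx"])/info["fx"],(v-info["cy"])/info["fy"],1])
    return info["eye"]+d*(z-info["eye"][2])/d[2]
E
python3 - <<'E'
from bench import *;from h import *;import cv2
from scipy.optimize import least_squares
i=camera_info("top");g=cv2.imread("pics/top0.png",0).astype(float)
P=[]
for k,(a,b) in zip((1,2,3,4,5),((150,333),(136,457),(239,531),(354,478),(366,353))):
    u,v=190+a/3-.33,60+b/3-.33;U,V=int(round(u)),int(round(v))
    w=np.clip(90-g[V-4:V+5,U-4:U+5],0,None);y,x=np.mgrid[V-4:V+5,U-4:U+5]
    p=ray(i,(w*x).sum()/w.sum(),(w*y).sum()/w.sum(),.06);P.append((k,*p[:2]))
P=np.array(P);f=lambda q:np.r_[P[:,1]-q[0]-q[3]*np.cos(q[2]+P[:,0]*np.pi/3),P[:,2]-q[1]-q[3]*np.sin(q[2]+P[:,0]*np.pi/3)]
r=least_squares(f,[.562,.015,-.1,.115]);print(r.x,np.round(r.fun*1e3,1))
cx,cy,t,_=r.x
for a in(0,15,30,45,60):print(a,cx+.08*np.cos(t+np.radians(a)),cy+.08*np.sin(t+np.radians(a)))
m=None
for d in cut_out("top","knob_dish")[:1]:
    y,x=np.nonzero(d["mask"]);print(d["score"],len(x),ray(i,x.mean(),y.mean(),.092))
s=sense();print(R.from_quat(s["tool_rot"]).as_matrix().round(3))
E
```

```text
[ 0.56393318  0.01694728 -0.08923271  0.1133259 ] [ 0.1  0.2 -0.6  0.4 -0.1 -0.2  0.1 -0.1  0.2  0. ]
0 0.6436148881952447 0.009818135163782622
15 0.6427449587870375 0.03068419963039113
30 0.6365041366243066 0.05061411589296215
45 0.6253177234239958 0.06824969309394534
60 0.6099480547592844 0.082389095791263
0.75 314 [0.64281442 0.00770373 0.092     ]
[[-0.959  0.     0.284]
 [-0.284 -0.    -0.959]
 [-0.    -1.     0.   ]]
```

Call:
drive_tool([
  [0, 0, 0, 0.0375, 0.05, 0, 1],
  [0, 0, 0, 0.0375, 0.05, 0, 1],
  [0, 0, 0, 0.0375, 0.05, 0, 1],
  [0, 0, 0, 0.0375, 0.05, 0, 1],
  [0, 0, 0, 0.0375, 0.05, 0, 1],
  [0, 0, 0, 0.0375, 0.05, 0, 1],
  [0, 0, 0, 0.0375, 0.05, 0, 1],
  [0, 0, 0, 0.0375, 0.05, 0, 1],
  [0, 0, 0, 0.0375, 0.05, 0, 1],
  [0, 0, 0, 0.0375, 0.05, 0, 1],
  [0, 0, 0, 0.0375, 0.05, 0, 1],
  [0, 0, 0, 0, 0, 0, 1],
], squeeze=30)

```text
time: 2.75
tool_pos: [0.5895, -0.0441, 0.2335]
tool_rot: [0.098, -0.698, 0.702, -0.103]
contact_force: [-1.4, 0.4, 0.5]
opening: 0.0001
```

Call:
drive_tool([
  [0, 0, 0, 0.03, 0.03, -0.01, 1],
  [0, 0, 0, 0.024, 0.023, -0.04, 1],
  [0, 0, 0, 0, 0, -0.03, 1],
  [0, 0, 0, 0, 0, 0, 1],
])

```text
time: 3.25
tool_pos: [0.6449, 0.0083, 0.153]
tool_rot: [0.097, -0.697, 0.703, -0.103]
contact_force: [0.1, 0.0, 0.2]
opening: -0.0
```

```bash
python3 - <<'E'
from bench import *;from h import *;import cv2
s=sense();print(s["tool_pos"],s["contact_force"],s["opening"])
im=camera("wrist");i=camera_info("wrist");cv2.imwrite("pics/w1.png",im[...,::-1])
for l in("knob_dish","tooth_end","vial_a"):print(l,[(d["position"].round(4) if hasattr(d["position"],"round") else d["position"],d["score"]) for d in search_frame("wrist",l)[:4]])
for d in cut_out("wrist","knob_dish")[:1]:
    y,x=np.nonzero(d["mask"]);print(d["score"],len(x),ray(i,x.mean(),y.mean(),.092))
E
```

```text
[0.64491966 0.00832624 0.15301349] [0.10707916 0.01111492 0.15269862] -2.418650734066642e-05
knob_dish [([0.6447, 0.0113, 0.0917], 0.94)]
tooth_end [([0.6483, 0.0097, 0.0857], 0.81)]
vial_a [([0.6033, -0.044, 0.086], 0.92), ([0.6115, 0.078, 0.1038], 0.79), ([0.5459, 0.0881, 0.0797], 0.6)]
0.96 5090 [0.65052609 0.00977988 0.092     ]
```

View pics/w1.png

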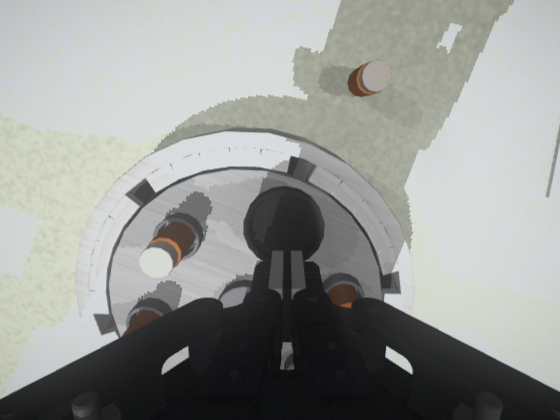

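The wrist view shows the knob centred near (284,226), with the fingertips above its near half (this is an oblique view). This agrees with the fit, which puts the knob at about (0.644, 0.010). I'll descend into the dish.

Call:
drive_tool([
  [0, 0, 0, -0.001, 0.0015, -0.03, 1],
  [0, 0, 0, 0, 0, -0.025, 1],
  [0, 0, 0, 0, 0, -0.007, 1],
  [0, 0, 0, 0, 0, -0.004, 1],
  [0, 0, 0, 0, 0, 0, 1],
])

```text
time: 4.12
tool_pos: [0.6513, 0.0076, 0.1006]
tool_rot: [0.088, -0.695, 0.705, -0.11]
contact_force: [0.2, -0.3, 0.5]
opening: -0.0
```

```bash
python3 - <<'E'
from bench import *;from h import *
s=sense();print(s["joint_positions"].round(3),s["tool_pos"],s["contact_force"],s["torque"],s["effort"].round(2),s["dq"].round(3));print(R.from_quat(s["tool_rot"]).as_matrix().round(3))
E
```

```text
[-0.1    0.201  1.677 -0.006  1.229  1.192] [0.65130807 0.00763518 0.10061853] [ 0.24754185 -0.27661876  0.48381169] [-0.00036184  0.01725701  0.01521137] [-3.000e-02 -4.284e+01 -3.411e+01 -2.000e-02 -1.200e-01  0.000e+00] [-0.    -0.012 -0.015 -0.001  0.001 -0.001]
[[-0.96   0.034  0.277]
 [-0.277 -0.009 -0.961]
 [-0.03  -0.999  0.018]]
```

Call:
drive_tool([
  [0, 0, 0, 0, 0, 0, 1],
])

```text
time: 4.25
tool_pos: [0.652, 0.0075, 0.1019]
tool_rot: [0.087, -0.695, 0.705, -0.111]
contact_force: [-0.7, 0.3, -1.3]
opening: -0.0
```

Call:
drive_tool([
  [0.009, 0.034, 0, -0.008, 0.0025, 0, 1],
  [0, 0, 0, 0, 0, 0, 1],
])

```text
time: 4.5
tool_pos: [0.6441, 0.0102, 0.1032]
tool_rot: [0.099, -0.7, 0.7, -0.099]
contact_force: [-0.3, 0.2, -0.2]
opening: 0.0
```

Call:
drive_tool([
  [0, 0, 0, 0, 0, -0.006, 1],
  [0, 0, 0, 0, 0, -0.006, 1],
  [0, 0, 0, 0, 0, -0.003, 1],
])

```text
time: 4.88
tool_pos: [0.6442, 0.0102, 0.0874]
tool_rot: [0.098, -0.7, 0.7, -0.099]
contact_force: [-1.3, -0.1, 2.6]
opening: 0.0003
```

Call:
drive_tool([
  [0, 0, 0, 0, 0, -0.005, 1],
  [0, 0, 0, 0, 0, -0.005, 1],
  [0, 0, 0, 0, 0, 0, 1],
])

```text
time: 5.25
tool_pos: [0.6443, 0.0102, 0.0779]
tool_rot: [0.099, -0.7, 0.7, -0.099]
contact_force: [-2.5, 0.5, 5.3]
opening: 0.0003
```

Call:
drive_tool([
  [0, 0, 0, 0, 0.007, -0.0005, 1],
  [0, 0, 0, -0.0003, 0.007, 0, 1],
  [0, 0, 0, -0.0009, 0.007, 0, 1],
])

```text
time: 5.62
tool_pos: [0.6448, 0.0304, 0.0796]
tool_rot: [0.097, -0.699, 0.701, -0.1]
contact_force: [-0.6, -1.3, 4.8]
opening: -0.0
```

```bash
python3 - <<'E'
from bench import *;from h import *;import cv2
s=sense();print(s["tool_pos"],s["contact_force"])
im=camera("wrist");cv2.imwrite("pics/w2.png",im[...,::-1])
E
```

```text
[0.64481044 0.03037202 0.0795566 ] [-0.55168667 -1.31005249  4.82537038]
```

View pics/w2.png

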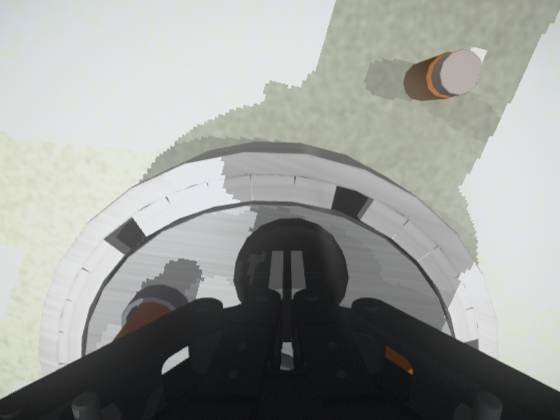

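The table is turning: the knob has moved left of its open first slot, which is now at (350,200). I'll continue and compensate for the upward drift.

Call:
drive_tool([
  [0, 0.003, 0, -0.0033, 0.0075, -0.0025, 1],
  [0, 0.003, 0, -0.0027, 0.0068, -0.0007, 1],
  [0, 0.003, 0, -0.0032, 0.0065, -0.0007, 1],
])

```text
time: 6.05
tool_pos: [0.6369, 0.0534, 0.0769]
tool_rot: [0.099, -0.7, 0.701, -0.099]
contact_force: [0.0, -0.6, 4.3]
opening: 0.0
```

Call:
drive_tool([
  [0, 0, 0, -0.0045, 0.0056, 0.0005, 1],
  [0, 0, 0, -0.0043, 0.0056, -0.0004, 1],
  [0, 0, 0, -0.0047, 0.0053, -0.0004, 1],
])

```text
time: 6.42
tool_pos: [0.624, 0.0716, 0.0775]
tool_rot: [0.098, -0.699, 0.701, -0.1]
contact_force: [0.9, -1.1, 5.2]
opening: -0.0
```

```bash
python3 - <<'E'
from bench import *;from h import *;import cv2
s=sense();print(s["tool_pos"],s["contact_force"])
im=camera("wrist");cv2.imwrite("pics/w3.png",im[...,::-1]);i=camera_info("wrist")
print([(np.round(d["position"],4),d["score"]) for d in search_frame("wrist","knob_dish")[:2]])
camera("top")
print([(np.round(d["position"],4),d["score"]) for d in search_frame("top","vial_a")[:5]])
E
```

```text
[0.62396862 0.07162301 0.07751789] [ 0.92427632 -1.09498099  5.19344892]
[(array([0.6384, 0.0703, 0.0791]), 0.84)]
[(array([ 0.503 , -0.0286,  0.1123]), 0.48), (array([ 0.6312, -0.0085,  0.1098]), 0.42)]
```

View pics/w3.png

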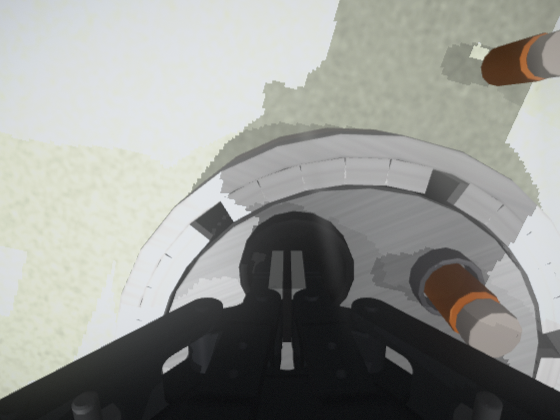

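The finger leads the knob by about 3°: vials c and d put the table at about 43°, while the finger is at 47°. Next I'll go to about 54°, then ease up so the tooth rides under the rim and can snap up.

Call:
drive_tool([
  [0, 0, 0, -0.0055, 0.005, -0.0003, 1],
  [0, 0, 0, -0.006, 0.0045, -0.0003, 1],
  [0, 0, 0, 0, 0, 0.002, 1],
  [0, 0, 0, 0, 0, 0.002, 1],
])

```text
time: 7.12
tool_pos: [0.6112, 0.0831, 0.0808]
tool_rot: [0.099, -0.7, 0.7, -0.1]
contact_force: [0.3, -0.1, 0.5]
opening: -0.0001
```

```bash
cat > ang.py <<'E'
from bench import *;from h import *;import cv2,sys
s=sense();p=s["tool_pos"];print(p,s["contact_force"],"tool ang",np.degrees(np.arctan2(p[1]-.0169,p[0]-.5639))+5.1)
im=camera("top");cv2.imwrite(f"pics/{sys.argv[1]}.png",cv2.resize(im[60:260,190:390,::-1],(600,600),interpolation=3))
for d in search_frame("top","vial_a")[:6]:
    q=d["position"];a=np.degrees(np.arctan2(q[1]-.0169,q[0]-.5639))+5.1;print(np.round(q,3),round(d["score"],2),"turn mod60",a%60,np.hypot(q[1]-.0169,q[0]-.5639))
E
python3 ang.py t3
```

```text
[0.61124412 0.08310931 0.08077695] [ 0.26801849 -0.0912151   0.53556683] tool ang 59.532672343899755
[0.634 0.004 0.111] 0.56 turn mod60 54.87395487872767 0.0715363543941121
[ 0.496 -0.412  0.076] 0.33 turn mod60 26.114355198814962 0.43473528727261146
```

Call:
drive_tool([
  [0, 0, 0, -0.0024, 0.0018, 0.001, 1],
  [0, 0, 0, -0.0025, 0.0016, 0.0005, 1],
  [0, 0, 0, 0, 0, 0, 1],
])

```text
time: 7.6
tool_pos: [0.6061, 0.086, 0.0807]
tool_rot: [0.098, -0.7, 0.701, -0.1]
contact_force: [1.7, -1.4, 1.2]
opening: -0.0003
```

```bash
python3 ang.py t4
```

```text
[0.60606719 0.08600668 0.08067428] [ 1.73978918 -1.42340638  1.20721758] tool ang 63.70948992106961
[ 0.514 -0.039  0.113] 0.65 turn mod60 53.46009941337121 0.07479906416526878
[0.635 0.008 0.112] 0.46 turn mod60 57.89576381977839 0.07176656603182296
```

Call:
drive_tool([
  [0, 0, 0, -0.0016, 0.001, 0.001, 1],
  [0, 0, 0, 0, 0, 0.0005, 1],
])

```text
time: 7.95
tool_pos: [0.6057, 0.0861, 0.0814]
tool_rot: [0.097, -0.699, 0.701, -0.101]
contact_force: [3.9, -1.9, -3.4]
opening: -0.0
```

```bash
python3 ang.py t5
```

```text
[0.60568658 0.08609082 0.08137882] [ 3.8686334  -1.92093847 -3.38148994] tool ang 63.970862453059205
[0.634 0.006 0.111] 0.63 turn mod60 56.076870287109344 0.070775843336551
[ 0.516 -0.036  0.11 ] 0.56 turn mod60 52.91187490941144 0.07207024351283961
```

View pics/t5.png

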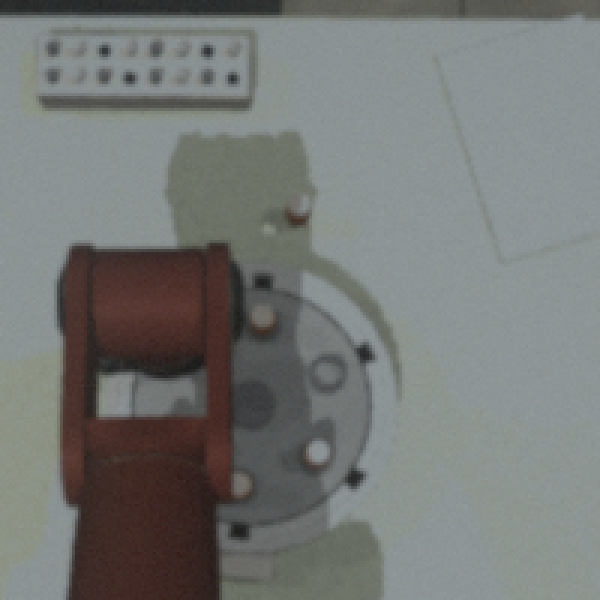

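The empty pocket at (328,373) puts the table at about 58°. My upward lift is dragging the tooth against the rim (fz -3.4 N), so I'll relax it and push on slightly.

Call:
drive_tool([
  [0, 0, 0, -0.0013, 0.0008, -0.0015, 1],
  [0, 0, 0, -0.0013, 0.0008, -0.0005, 1],
])

```text
time: 8.3
tool_pos: [0.6032, 0.0876, 0.0805]
tool_rot: [0.097, -0.699, 0.701, -0.101]
contact_force: [0.5, -2.0, 5.3]
opening: -0.0003
```

```bash
python3 ang.py t6; python3 - <<'E'
import cv2
a=cv2.imread("pics/t6.png")[330:520,220:400];cv2.imwrite("pics/t6c.png",cv2.resize(a,None,fx=3,fy=3))
E
```

```text
[0.60316167 0.08758543 0.0804532 ] [ 0.53360087 -2.01851316  5.2815435 ] tool ang 66.05036070202469
[0.634 0.006 0.11 ] 0.53 turn mod60 56.224349002914245 0.07064594822068716
[0.486 0.027 0.105] 0.44 turn mod60 57.57754176814444 0.07867712501102206
```

Call:
drive_tool([
  [0, 0, 0, 0, 0, 0.0015, 1],
  [0, 0, 0, 0, 0, 0.0015, 1],
])

```text
time: 8.65
tool_pos: [0.6029, 0.0877, 0.084]
tool_rot: [0.097, -0.699, 0.701, -0.101]
contact_force: [0.3, -2.1, 3.7]
opening: -0.0003
```

```bash
python3 - <<'E'
from bench import *;from h import *;import cv2
s=sense();print(s["tool_pos"],s["contact_force"])
im=camera("wrist");cv2.imwrite("pics/w4.png",im[...,::-1])
E
```

```text
[0.60291873 0.08766397 0.08399654] [ 0.31203737 -2.07630453  3.72753778]
```

View pics/w4.png

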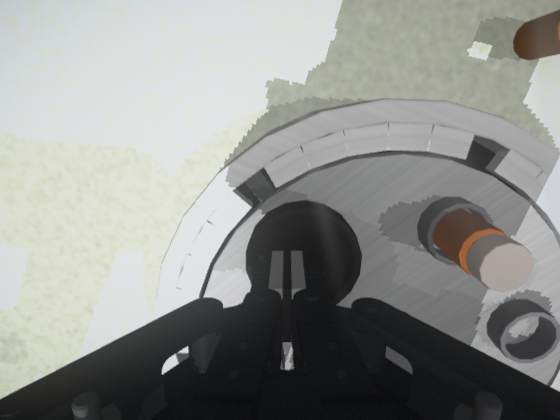

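The force is 3.7 N at 4 mm depth, which matches the free spring, so the tooth is in the slot. The wrist view shows the knob beside the slot at (255,187). I'll raise straight up and clear.

Call:
drive_tool([
  [0, 0, 0, 0.001, -0.0005, 0.003, 1],
  [0, 0, 0, 0, 0, 0.004, 1],
  [0, 0, 0, 0, 0, 0.015, 1],
  [0, 0, 0, 0, 0, 0.03, 1],
  [0, 0, 0, 0, 0, 0.05, 1],
  [0, 0, 0, -0.03, -0.04, 0.02, 1],
  [0, 0, 0, -0.03, -0.05, 0.02, 1],
  [0, 0, 0, -0.03, -0.05, 0.01, 1],
  [0, 0, 0, -0.03, -0.05, 0, 1],
  [0, 0, 0, -0.03, -0.05, 0, 1],
  [0, 0, 0, -0.03, -0.05, 0, 1],
  [0, 0, 0, 0, 0, 0, 1],
])

```text
time: 10.2
tool_pos: [0.4147, -0.2071, 0.2457]
tool_rot: [0.098, -0.699, 0.701, -0.103]
contact_force: [0.5, 1.0, -0.1]
opening: 0.0002
```

```bash
python3 ang.py t7; python3 - <<'E'
from bench import *;from h import *;import cv2
print(sense()["dq"].round(3))
for c in("top","scene"):
    im=camera(c);i=camera_info(c)
    print(c,[(np.round(d["position"],4),round(d["score"],2)) for d in search_frame(c,"knob_dish")[:2]])
cv2.imwrite("pics/s2.png",cv2.resize(im[170:300,210:370,::-1],(800,650),interpolation=2)[:600])
E
```

```text
[ 0.41473578 -0.2071426   0.24568942] [ 0.45816067  1.01021838 -0.14288043] tool ang -118.55508394432205
[0.488 0.024 0.106] 0.6 turn mod60 0.11063743035779794 0.07588754838575293
[ 0.044  0.012 -0.002 -0.001 -0.002  0.002]
top [(array([0.6084, 0.0824, 0.0885]), 0.58)]
scene []
```

View pics/t7.png

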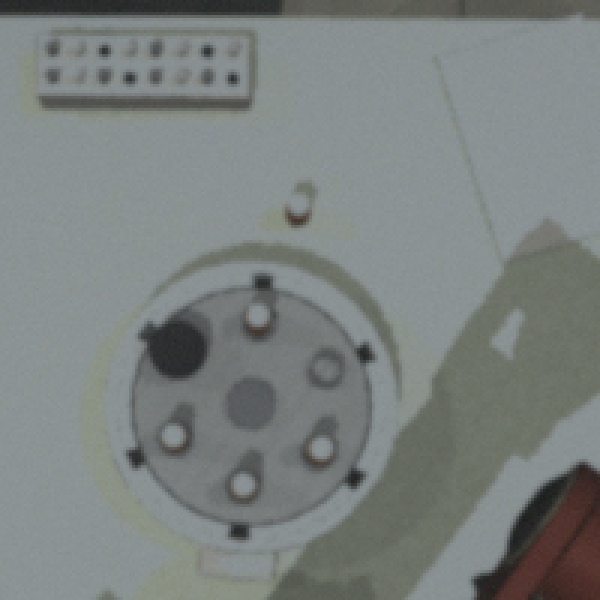

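View pics/s2.png

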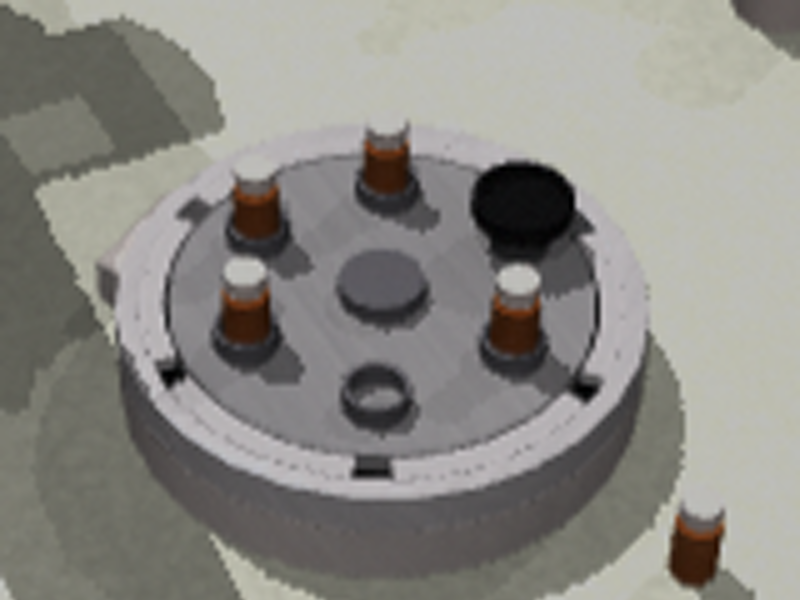

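The top view shows the knob at (178,348), against the next slot, which the tooth now fills. All four vials are standing, the spare vial hasn't moved, and the arm is clear. The knob measures 60.9° of turn.

```bash
python3 -c "
from bench import *
print(close_job())"
```

```text
the job is handed in; nothing more can be done
None
```

I indexed the carousel one station anticlockwise and handed the job in at about 10.5 s on the robot clock. No verdict was reported.

With the fingers shut, I pressed the plunger about 10 mm down and turned the table to just short of the next slot. There I eased up so the tooth could ride under the rim, and nudged the table on until the tooth caught.

**Last checks:**
- **Turn:** the knob measured about 60.9° and vial c 60.1°, against a target of 60° ± 3.4°.
- **Plunger:** at 4 mm depth the force was 3.7 N, close to the roughly 3.5 N of a free spring, so the tooth had entered the slot. From the top camera, the detection network put the knob surface at 88.5 mm, consistent with fully up, though it is only good to about 4 mm.
- **Vials and bench:** all four vials stand in their pockets and the spare vial looks unmoved. I did not measure the bottle, beaker, dish and jar again, but the arm stayed well away from them, passing only over the jar side of the bench, about 0.15 m above the jar's top.
- **Arm:** it is 0.25 m above the bench and clear of everything. The residual force reading of about 1 N is similar to the one at the start.

**What disagreed or failed:**
- The first descent drifted about 7 mm sideways and stopped about 13 mm high, so I corrected it before touching the knob.
- During the turn, network estimates of vial positions read up to 7° below the real angle while the arm partly hid the table.
- In the last scene picture the network did not find the knob, though it is plainly visible there.

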